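Click the V-block into the spring-pawl dock

TASK

Pick up the V-block (the steel block with the V groove along its top, not the stepped one) and set it down on the dock's deck at the flared open end, groove in line with the channel. Then slide it along the channel, past the sprung pawl, until it is home by the end stop and the pawl has snapped back in behind it; let go of it there. Leave the stepped block where it lies.

Things in the scene. Friction and masses are not known exactly. Their poses are not given: they have to be found in the camera images.
- vblock: Loose steel V-block, 50 mm long (x), 36 wide (y), 40 high, about 0.45 kg; a V groove 26 mm wide and 13 deep runs along x in its top. Pinch its flat upright long sides (36 mm apart) from above. Either end may lead. Origin: centre of its underside, z up. Starts groove up on the bench, to the right of the dock, in either of two places; the stepped block has the other.
- dock: Fixed plate, mm: 240 (x) by 110, 12 thick; origin under its centre at bench level. On it a channel along +x at y = 0, open above: rails 12 mm high, flared mouth x -85 (78 wide) to -45, then 48 wide to the end stop at x = +102. V-block: set down clear of the pawl with centre near x = -80; home at +77; pawl snaps in behind it from about +68. Fingertips 15 or more over the plate clear rails and pawl.
- pawl (a joint): Sprung metal finger 50 mm long, top 11 mm above the plate, in the gap of the +y rail: pivot at dock x -8, y +33, slanting to its tip at x +32, y +3 mm. Rad: 0 at rest across the channel, growing as the tip swings out to +y, at most 0.75. A block pushed to +x swings it out with a few newtons; a light spring (1 to 3 N at the tip) shuts it behind the block, which then cannot go back.
- stepblock: Bystander, leave alone: loose steel step block, 60 mm long (x) by 34 wide, four 10 mm steps rising to 40 mm at its +x end, 0.35 kg. Origin: centre of its underside. Stands on the bench 110 mm or more from the V-block, centre to centre. A loose hammer farther right and a rotary table at the far right corner (not listed) are out of the way.
There are look-alikes about, which are no part of the job. Leave any brown or red look-alike of the vblock alone.

How it is judged:
By the outcome, as a careful person would: the job done as asked, in the order asked, and still so for the second after the job is handed in, with the robot touching nothing.
It also fails if it takes over 67 s, if anything falls off the work surface, if the arm or the gripper's body presses on something with over 40 N, if the wrist force passes 120 N, or if a joint passes its speed limit or range.

ROBOT

A 6-joint arm with a two-finger parallel gripper is mounted at the origin on the work surface. World frame = base frame: x ahead of the robot, y to its left, z up, the work surface at z = 0. Lengths are in m, angles in rad, forces in N, time in s.
With the tool pointing down it reaches from about 0.375 to 0.9 m from the base axis. Payload 3.1 kg.
Tool frame: the origin (TCP) lies at the very end of the fingers, on their centre line; the grasp point (between the pads) lies 19 mm behind it; z points along the fingers, y is the direction in which the jaws open and shut (so a half turn about z gives the same grasp; the last joint's range is limited). The gripper opens to 87 mm and grips with 3 to 60 N. Pads are 19 mm wide; open, the fingers measure 117 mm over their backs; the gripper's body (75 mm by 190 mm) begins 51 mm behind the grasp point.
Start: joints at [-1.31, 0.527, 1.433, -0, 1.181, -0.178], TCP at [0.266, -0.566, 0.223] pointing down, gripper open.
Joint ranges: [-3.08, 3.08], [-0.75, 2.2], [0.22, 2.44], [-1.43, 4.57], [0, 2.65], [-2.85, 2.85]. Speed limits (rad/s): [2.79, 2.79, 3.14, 3.14, 3.14, 3.14].

INTERFACE

Orientations are given as a unit quaternion [x, y, z, w].
In Python, from rig import robot gives the robot as it stands. The module is installed in compiled form; this text tells all that it offers.
- The arm moves only by the tool carry_out, never from a script. Its argument "series" is a list of rows, each a list of 7 numbers: the shift along the tool's x, y, z in mm, then the turn, a rotation vector about the tool's x, y, z in degrees, then the gripper command: -1 is shut, 1 is fully open, values between are in proportion. In form: [[tx, ty, tz, rx, ry, rz, claw], ...]. A call has 1 to 8 rows; each row is the pose to reach, as a shift and turn from the pose measured when the call began, along the tool's axes at that moment; what a row does not reach only later rows make up. A row lasts 1/8 s, in which the tool goes at most 62.5 mm and 10.7 degrees, less where a joint would pass 70% of its speed; a pose out of reach is approached as far as the arm can. A call with a gripper value outside its range is refused whole. The fingers move at their own pace and stop on an object; "force" is the grip in N (left out, the last holds). Time passes only in rows, so rows that repeat a pose let the fingers close. It gives the time, the measured TCP pose, the force and the opening at its end, in the units of the state.
- robot.get_obs(): the state, without advancing time (a new reading comes with each control period).
- robot.camera(name): name is "scene" or "top"; returns a dict with "pixels" (384x512x3 uint8, red, green, blue), "fx", "fy", "cx", "cy" (pixels), "position" and "attitude" of the camera in the world. Camera axes: x right, y down, z forward; pixel columns grow to the right and rows downward; lengths in m; the calibration is good to about 2 mm. A picture is of the moment at which its call begins. There is no depth.
- robot.hand_in(): hands the job in, once; it reports no verdict.
The state is a dict: "time": time; "q": joint angles; "joint_velocities": joint speeds; "joint_torque": joint torques, N m; "position": TCP position; "tool_rot": TCP orientation; "ft_force": force on the tool from outside, world axes, zero at the start; "moment": the same for the moment, N m; "grip_width": finger opening in m.
Only numpy, scipy, OpenCV 4.12 (cv2) and the standard library are available. Lean on these libraries where they do the work, as an engineer would, in place of code of your own. Each camera call takes 0.05 s, during which the arm holds its last target.

## Working session

There is one attempt and no reset: what is moved stays moved. The work goes in short steps, Python scripts to look and compute and a tool call to move; the robot and the scene stay as the last step left them, time stands still between calls to the robot, and variables do not carry over. Pictures are saved under pics/ and viewed, and the job is handed in when it is done.

Besides the shell and the picture viewer there is one more tool, called after "Request:" by a JSON object that holds its "fn" and its "kwargs", one argument or row to a line. carry_out: Moves the arm, as the interface text tells. Its arguments: {"type":"object","properties":{"series":{"type":"array"},"force":{"type":"number"}},"required":["series"]}

```bash
mkdir -p pics
cat > h.py <<'E'
import numpy as np, cv2
from scipy.spatial.transform import Rotation as R
from rig import robot
def save(n,f):
    c=robot.camera(n); cv2.imwrite(f,cv2.cvtColor(c["pixels"],cv2.COLOR_RGB2BGR)); return c
def rot(c):
    a=np.array(c["attitude"]); return R.from_quat(a).as_matrix() if a.size==4 else a.reshape(3,3)
def unproj(c,u,v,z):
    d=rot(c)@np.array([(u-c["cx"])/c["fx"],(v-c["cy"])/c["fy"],1]); p=np.array(c["position"]); return p+d*(z-p[2])/d[2]
def proj(c,P):
    q=rot(c).T@(np.array(P)-c["position"]); return q[0]/q[2]*c["fx"]+c["cx"],q[1]/q[2]*c["fy"]+c["cy"]
E
python3 - <<'E'
from h import *
for n in("scene","top"):
    c=save(n,f"pics/{n}0.png"); print({k:v for k,v in c.items() if k!="pixels"})
print(robot.get_obs())
E
```

```text
{'fx': 411.84064086243364, 'fy': 411.84064086243364, 'cx': 252.57403893809237, 'cy': 188.00344433125628, 'position': array([ 0.8110707 , -0.38798805,  0.72974386]), 'attitude': array([ 0.88688224,  0.34497277, -0.10775647, -0.28778851])}
{'fx': 450.3232761061971, 'fy': 450.3232761061971, 'cx': 251.00810200722603, 'cy': 192.26862017372017, 'position': array([ 0.42098369, -0.0587117 ,  0.95714967]), 'attitude': array([-0.69981128,  0.71369934, -0.0207369 ,  0.02161966])}
{'time': 0.1, 'q': array([-1.31051019e+00,  5.28383076e-01,  1.43376988e+00, -1.11414298e-06,
        1.18141959e+00, -1.78447491e-01]), 'joint_velocities': array([-0.00061399, -0.0030385 , -0.00084755, -0.00070886, -0.00042567,
        0.00128618]), 'joint_torque': array([-1.09381610e-03, -4.40986526e+01, -1.77149373e+01,  6.33464009e-02,
        5.33951609e-02, -5.25958933e-05]), 'position': array([ 0.26537842, -0.56512858,  0.2216648 ]), 'tool_rot': array([ 9.76034909e-01,  2.17611756e-01, -4.10113954e-05, -9.89097396e-04]), 'ft_force': array([-0.19029946, -0.57894799, -0.08045628]), 'moment': array([ 0.01354727, -0.00111101, -0.03415991]), 'grip_width': 0.0869514647990449}
```

View pics/top0.png

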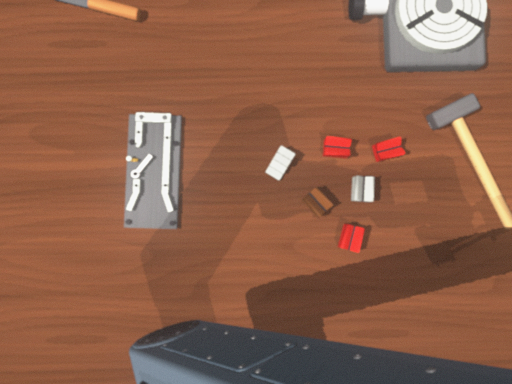

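View pics/scene0.png

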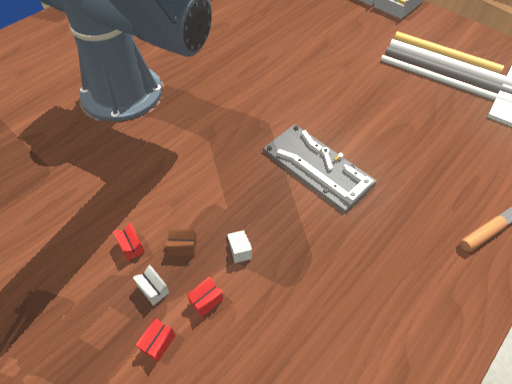

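The top view shows the dock at about (153,170) with its mouth towards the robot. A grey V-block is at (363,188) and a white stepped block at (280,162). Next I'll enlarge both areas.

Run:
```python
import cv2
a=cv2.imread('pics/top0.png'); s=cv2.imread('pics/scene0.png')
cv2.imwrite('pics/c1.png',cv2.resize(a[95:245,110:200],None,fx=4,fy=4,interpolation=cv2.INTER_CUBIC)[:600])
cv2.imwrite('pics/c2.png',cv2.resize(a[130:230,255:385],None,fx=6,fy=6,interpolation=cv2.INTER_CUBIC))
cv2.imwrite('pics/c3.png',cv2.resize(s[220:320,120:260],None,fx=5,fy=5,interpolation=cv2.INTER_CUBIC))
cv2.imwrite('pics/c4.png',cv2.resize(s[115:215,255:385],None,fx=6,fy=6,interpolation=cv2.INTER_CUBIC))
```

```text
(no output)
```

View pics/c1.png

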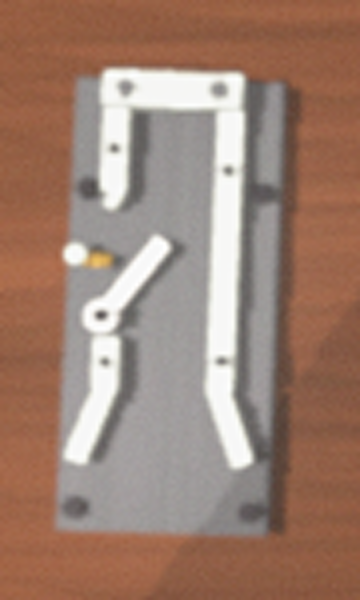

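View pics/c2.png

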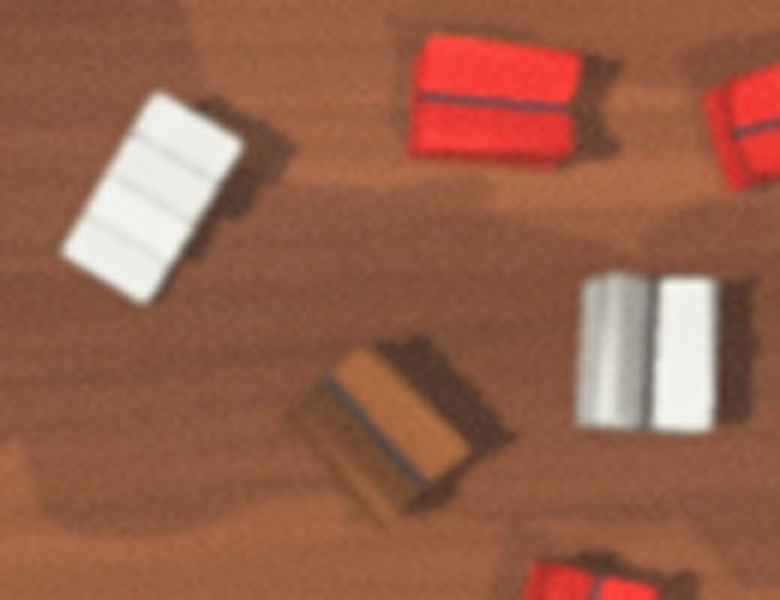

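View pics/c3.png

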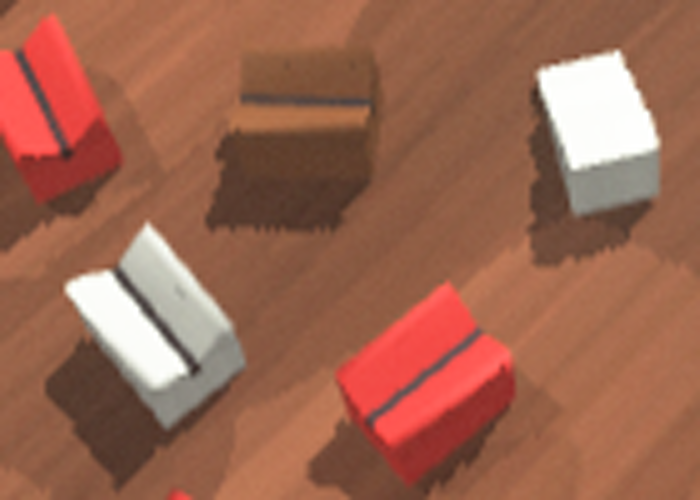

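View pics/c4.png

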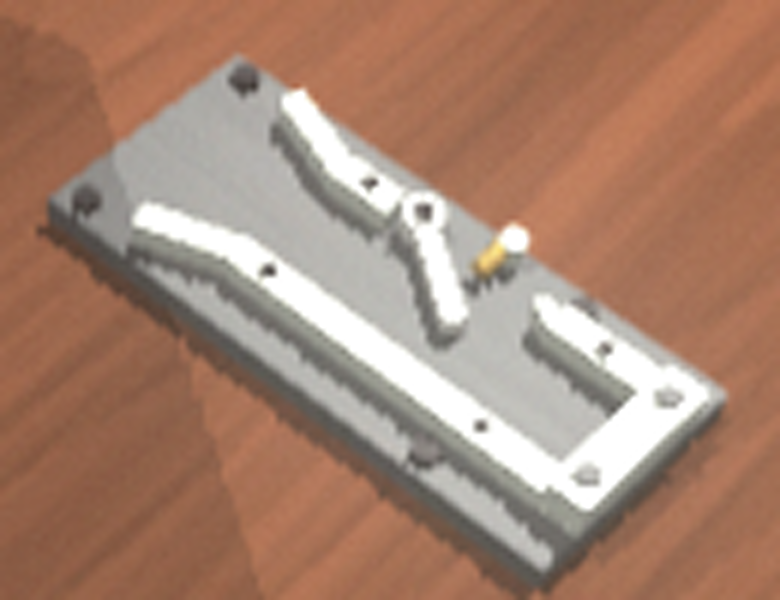

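```bash
cat > fit.py <<'E'
from h import *
from scipy.optimize import least_squares
def fit(obs,x0):
    # obs: (cam, local xyz mm, u,v)
    def P(x,l):
        a=x[2]; l=np.array(l)/1000; return [x[0]+np.cos(a)*l[0]-np.sin(a)*l[1],x[1]+np.sin(a)*l[0]+np.cos(a)*l[1],l[2]]
    f=lambda x: np.concatenate([np.array(proj(c,P(x,l)))-[u,v] for c,l,u,v in obs])
    r=least_squares(f,x0,x_scale=[.01,.01,.05]); return r.x,r.fun.reshape(-1,2)
def cr(o,s,x,y): return (x+.5)/s-.5+o[0],(y+.5)/s-.5+o[1]
E
python3 - <<'E'
from fit import *
T=robot.camera("top");S=robot.camera("scene")
t=[((120,55,12),78,77),((120,-55,12),286,84),((-120,-55,12),268,534),((-120,55,12),57,527),((102,24,24),129,107),((102,-24,24),216,109),((-85,39,24),88,464),((-85,-39,24),233,468),((-45,-24,24),206,388),((-45,24,24),118,386)]
s=[((-120,55,12),238,57),((-120,-55,12),48,203),((120,-55,12),545,577),((120,55,12),727,397),((102,-24,24),548,465),((102,24,24),635,395)]
ot=[(T,l,*cr((110,95),4,x,y)) for l,x,y in t]; os=[(S,l,*cr((255,115),6,x,y)) for l,x,y in s]
for o in(ot,os,ot+os):
    x,r=fit(o,[.45,.15,0]); print(x.round(4),np.degrees(x[2]).round(2)); print(r.round(1).tolist())
for z in(.04,0):
  for p in [(610,275),(716,277),(714,431),(605,428),(585,275),(577,425)]:
    print(z,unproj(T,*cr((255,130),6,*p),z).round(4))
for p in [(148,225),(67,288),(165,390),(238,345)]: print('S',unproj(S,*cr((120,220),5,*p),.04).round(4))
print(unproj(S,*cr((120,220),5,168,428),0),unproj(S,*cr((120,220),5,243,365),0))
E
```

```text
[ 0.5275  0.1488 -0.0469] -2.69
[[-0.2, -0.1], [-0.5, -0.5], [-0.2, 0.3], [0.1, 0.6], [-0.1, -0.1], [1.0, 0.0], [-0.9, -0.3], [0.5, -0.3], [0.7, 0.3], [-0.3, 0.1]]
[ 0.5272  0.1459 -0.0537] -3.08
[[-0.5, -0.3], [-0.7, -0.8], [-1.2, -0.5], [-0.3, -0.1], [1.7, 1.2], [1.0, 0.1]]
[ 0.5273  0.148  -0.0515] -2.95
[[0.5, -0.1], [0.1, -0.3], [-0.1, 0.5], [0.2, 0.5], [0.5, -0.0], [1.6, 0.2], [-0.7, -0.3], [0.7, -0.1], [1.1, 0.4], [-0.0, 0.2], [-0.0, -0.7], [-0.2, -1.2], [-0.5, -1.1], [0.2, -0.8], [2.4, 0.6], [1.6, -0.5]]
0.04 [ 0.5063 -0.2739  0.04  ]
0.04 [ 0.5049 -0.3099  0.04  ]
0.04 [ 0.4524 -0.3074  0.04  ]
0.04 [ 0.4542 -0.2704  0.04  ]
0.04 [ 0.5064 -0.2653  0.04  ]
0.04 [ 0.4554 -0.2609  0.04  ]
0 [ 0.51   -0.2832  0.    ]
0 [ 0.5085 -0.3209  0.    ]
0 [ 0.4538 -0.3182  0.    ]
0 [ 0.4556 -0.2796  0.    ]
0 [ 0.5102 -0.2744  0.    ]
0 [ 0.4569 -0.2698  0.    ]
S [ 0.4572 -0.2712  0.04  ]
S [ 0.4551 -0.3063  0.04  ]
S [ 0.5101 -0.3069  0.04  ]
S [ 0.5162 -0.2792  0.04  ]
[ 0.50446691 -0.31063513  0.        ] [ 0.50632928 -0.27668644  0.        ]
```

```bash
cat > mv.py <<'E'
from h import *
def go(pos,yaw,o=None):
    o=o or robot.get_obs(); Rc=R.from_quat(o["tool_rot"]); a=np.radians(yaw)
    Rt=R.from_matrix(np.array([[np.cos(a),np.sin(a),0],[np.sin(a),-np.cos(a),0],[0,0,-1]]))
    s=Rc.inv().apply(np.array(pos)-o["position"])*1000; r=np.degrees((Rc.inv()*Rt).as_rotvec())
    print(s.round(1),r.round(2))
E
python3 - <<'E'
from mv import *
go([.48,-.290,.13],-2.5)
go([.48,-.290,.017],-2.5)
E
```

```text
[ 311.2 -158.    92.2] [-0.08  0.   27.64]
[ 311.1 -157.8  205.2] [-0.08  0.   27.64]
```

Request:
{"fn": "carry_out", "kwargs": {
  "series": [
    [50,-25,10,0,0,4,0.4],
    [105,-53,30,0,0,10,0.4],
    [160,-81,50,0,0,15,0.4],
    [215,-109,70,0,0,20,0.4],
    [265,-135,85,0,0,25,0.4],
    [311,-158,92,0,0,27.6,0.4],
    [311,-158,92,0,0,27.6,0.4],
    [311,-158,92,0,0,27.6,0.4]
  ],
  "force": 30
}}

```text
time: 1.2
position: [0.4799, -0.2903, 0.1302]
tool_rot: [1.0, -0.021, -0.0, -0.0]
ft_force: [0.1, 0.1, -0.6]
grip_width: 0.0611
```

Run:
```python
from mv import *
o=robot.get_obs();print(o["position"],o["grip_width"],o["time"])
go([.48,-.290,.017],-2.5)
save("scene","pics/s1.png");save("top","pics/t1.png")
```

```text
[ 0.47994524 -0.29025385  0.13022786] 0.06109300773971434 1.2
[ 1.000e-01 -2.000e-01  1.132e+02] [-0.04  0.03  0.11]
```

View pics/s1.png

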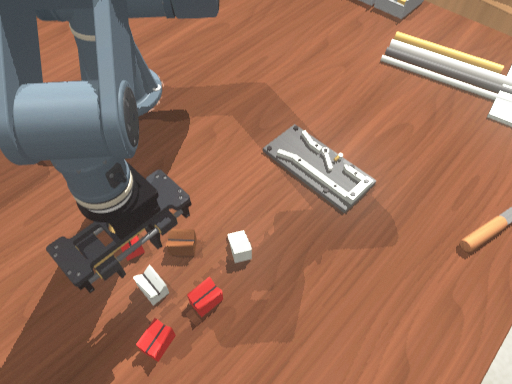

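The gripper hangs above the V-block at (150,286) with its jaws across the groove. I'll go down, then close.

Request:
{"fn": "carry_out", "kwargs": {
  "series": [
    [0,0,40,0,0,0,0.4],
    [0,0,75,0,0,0,0.4],
    [0,0,100,0,0,0,0.4],
    [0,0,113,0,0,0,0.4],
    [0,0,113,0,0,0,0.4],
    [0,0,113,0,0,0,0.4]
  ]
}}

```text
time: 2.05
position: [0.4799, -0.2922, 0.0184]
tool_rot: [1.0, -0.022, 0.001, 0.0]
ft_force: [-0.3, -0.6, -0.2]
grip_width: 0.0608
```

Run:
```python
from mv import *
import cv2
c=save("scene","pics/s2.png")
o=robot.get_obs();print(o["ft_force"])
s=cv2.imread('pics/s2.png');cv2.imwrite('pics/s2c.png',cv2.resize(s[200:350,50:250],None,fx=4,fy=4))
```

```text
[ 0.87401731 -0.46195913 -0.26424748]
```

View pics/s2c.png

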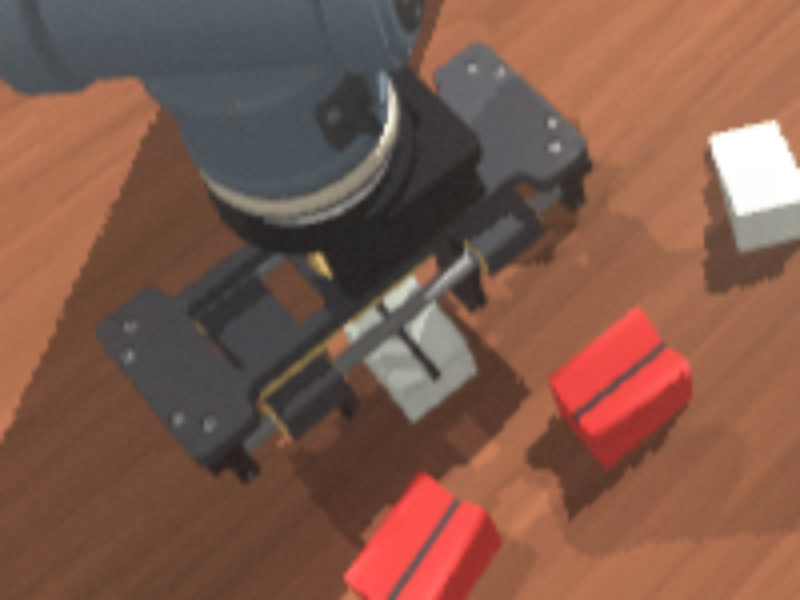

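The jaws straddle the block with clear space on both sides. I'll close them.

Request:
{"fn": "carry_out", "kwargs": {
  "series": [
    [0,0,0,0,0,0,-1],
    [0,0,0,0,0,0,-1],
    [0,0,0,0,0,0,-1],
    [0,0,0,0,0,0,-1],
    [0,0,0,0,0,0,-1],
    [0,0,0,0,0,0,-1]
  ],
  "force": 35
}}

```text
time: 2.85
position: [0.4799, -0.2916, 0.0188]
tool_rot: [1.0, -0.022, 0.001, 0.0]
ft_force: [-0.4, 2.0, 5.3]
grip_width: 0.0357
```

Request:
{"fn": "carry_out", "kwargs": {
  "series": [
    [0,0,-20,0,0,0,-1],
    [0,0,-50,0,0,0,-1],
    [0,0,-80,0,0,0,-1],
    [0,0,-100,0,0,0,-1],
    [0,0,-100,0,0,0,-1],
    [0,0,-100,0,0,0,-1]
  ]
}}

```text
time: 3.6
position: [0.479, -0.2911, 0.1175]
tool_rot: [1.0, -0.022, -0.0, -0.001]
ft_force: [0.0, 0.4, -4.4]
grip_width: 0.0361
```

Run:
```python
from mv import *
o=robot.get_obs();print(o["ft_force"],o["position"],o["grip_width"])
c=save("scene","pics/s3.png");save("top","pics/t3.png")
a=np.radians(-2.8);d=lambda x,y:[.5273+np.cos(a)*x-np.sin(a)*y,.148+np.sin(a)*x+np.cos(a)*y]
for x in(-80,77):print(d(x/1000,0))
go([*d(-.08,0),.118],-2.8)
s=cv2.imread('pics/s3.png');cv2.imwrite('pics/s3c.png',cv2.resize(s[150:350,50:250],None,fx=3,fy=3))
```

```text
[ 0.03153288  0.37362327 -4.4113407 ] [ 0.47900193 -0.29111376  0.11753621] 0.036074707848400875
[np.float64(0.44739550901268527), np.float64(0.15190798158364904)]
[np.float64(0.6042080725752904), np.float64(0.14423856772573776)]
[-5.14e+01 -4.41e+02  1.00e-01] [-0.09  0.05  0.23]
```

View pics/s3c.png

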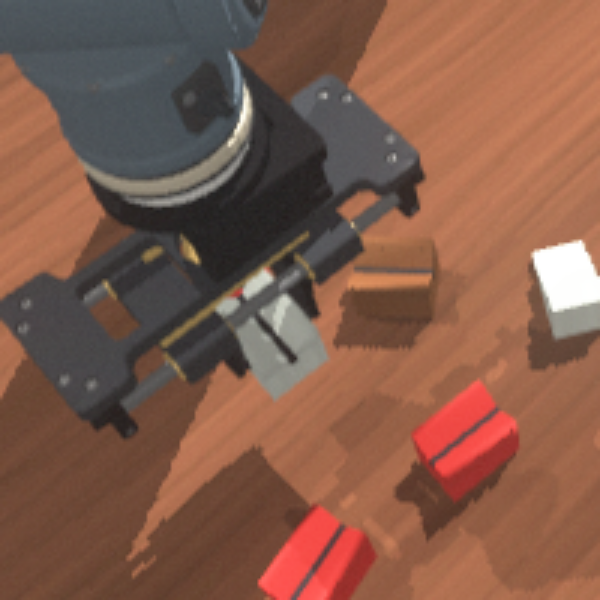

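The V-block is held: width 36.1 mm, weight 4.4 N. I'll carry it over to the dock's mouth.

Request:
{"fn": "carry_out", "kwargs": {
  "series": [
    [-4,-30,0,0,0,0,-1],
    [-9,-80,0,0,0,0,-1],
    [-15,-130,0,0,0,0,-1],
    [-21,-180,0,0,0,0,-1],
    [-27,-230,0,0,0,0,-1],
    [-33,-280,0,0,0,0,-1],
    [-39,-330,0,0,0,0,-1],
    [-44,-375,0,0,0,0,-1]
  ]
}}

```text
time: 4.7
position: [0.4511, 0.0873, 0.1172]
tool_rot: [1.0, -0.022, -0.001, -0.001]
ft_force: [0.6, -0.5, -2.7]
grip_width: 0.0361
```

Run:
```python
from mv import *
go([.4474,.1519,.118],-2.8)
```

```text
[ -6.5 -64.4  -0.6] [-0.09  0.13  0.25]
```

Request:
{"fn": "carry_out", "kwargs": {
  "series": [
    [-3,-35,0,0,0,0.2,-1],
    [-6,-60,0,0,0,0.2,-1],
    [-6.5,-64.5,20,0,0,0.2,-1],
    [-6.5,-64.5,45,0,0,0.2,-1],
    [-6.5,-64.5,65,0,0,0.2,-1],
    [-6.5,-64.5,65,0,0,0.2,-1],
    [-6.5,-64.5,65,0,0,0.2,-1]
  ]
}}

```text
time: 5.58
position: [0.4476, 0.1521, 0.0524]
tool_rot: [1.0, -0.024, -0.001, -0.001]
ft_force: [-0.0, 0.1, -3.5]
grip_width: 0.0357
```

Run:
```python
from mv import *
go([.4474,.1519,.031],-2.8)
c=save("scene","pics/s4.png");t=save("top","pics/t4.png")
s=cv2.imread('pics/s4.png');cv2.imwrite('pics/s4c.png',cv2.resize(s[70:230,200:400],None,fx=3.5,fy=3.5,interpolation=cv2.INTER_CUBIC))
s=cv2.imread('pics/t4.png');cv2.imwrite('pics/t4c.png',cv2.resize(s[95:265,80:240],None,fx=3.5,fy=3.5,interpolation=cv2.INTER_CUBIC))
```

```text
[-0.1  0.3 21.4] [-0.09  0.12  0.05]
```

View pics/s4c.png

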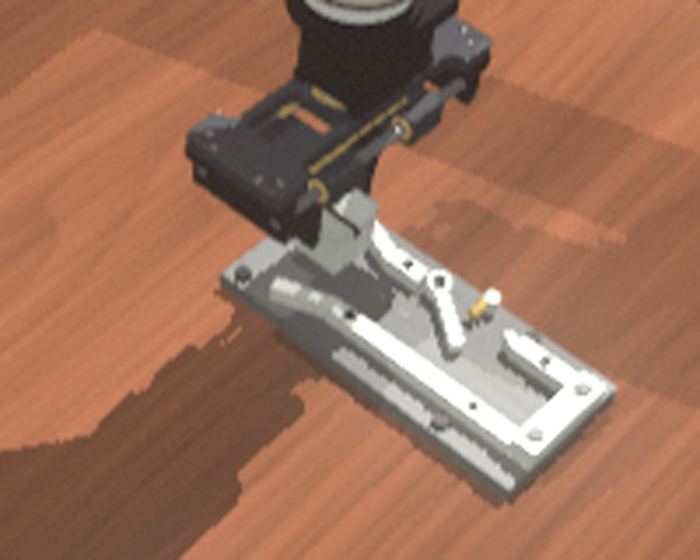

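View pics/t4c.png

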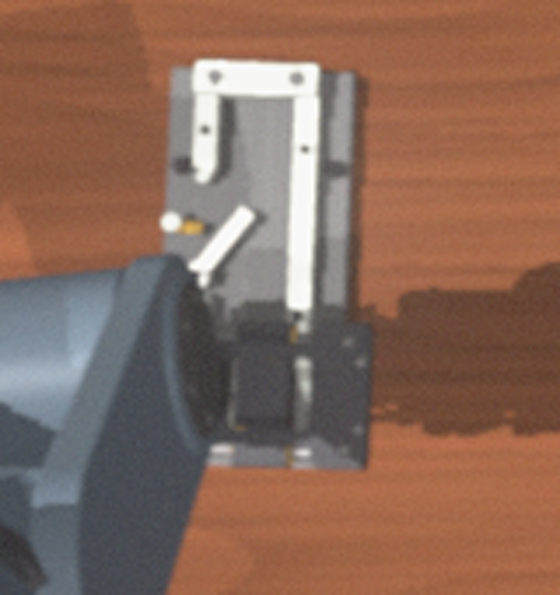

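The V-block hovers centred over the mouth. I'll lower it onto the deck, watching the force.

Request:
{"fn": "carry_out", "kwargs": {
  "series": [
    [0,0,8,0,0,0,-1],
    [0,0,14,0,0,0,-1],
    [0,0,18,0,0,0,-1],
    [0,0,20,0,0,0,-1],
    [0,0,21,0,0,0,-1],
    [0,0,21,0,0,0,-1]
  ]
}}

```text
time: 6.42
position: [0.448, 0.1522, 0.0319]
tool_rot: [1.0, -0.024, -0.0, -0.001]
ft_force: [-0.0, 0.2, -3.5]
grip_width: 0.0359
```

Run:
```python
from mv import *
o=robot.get_obs();print(o["ft_force"],o["moment"],o["position"])
c=save("scene","pics/s5.png")
s=cv2.imread('pics/s5.png');cv2.imwrite('pics/s5c.png',cv2.resize(s[100:200,240:360],None,fx=6,fy=6,interpolation=cv2.INTER_CUBIC))
```

```text
[-1.10159473e-03  2.34343612e-01 -3.49229809e+00] [-0.00051029  0.04402213 -0.0125468 ] [0.44796731 0.15219548 0.03192781]
```

View pics/s5c.png

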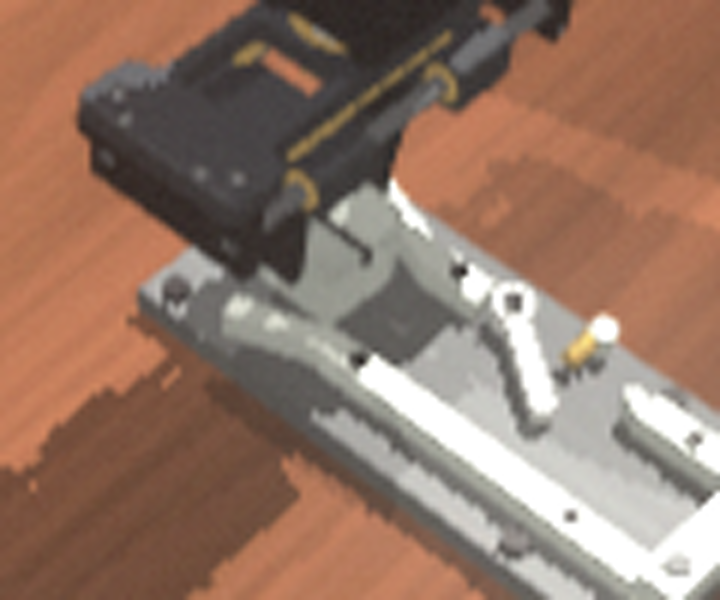

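The block is in the mouth, but the force (-3.5 N) still shows its weight, so it is just off the deck. I'll lower it a little more.

Request:
{"fn": "carry_out", "kwargs": {
  "series": [
    [0,0,1,0,0,0,-1],
    [0,0,1.5,0,0,0,-1],
    [0,0,1.5,0,0,0,-1]
  ]
}}

```text
time: 6.85
position: [0.4481, 0.1522, 0.0308]
tool_rot: [1.0, -0.024, -0.0, -0.001]
ft_force: [-1.5, 0.4, 1.7]
grip_width: 0.0362
```

It is in contact (+1.7 N). I'll let go briefly so it seats flat, then regrip.

Request:
{"fn": "carry_out", "kwargs": {
  "series": [
    [0,0,0,0,0,0,0.1],
    [0,0,0,0,0,0,0.1],
    [0,0,0,0,0,0,0.1],
    [0,0,0,0,0,0,0.1],
    [0,0,0,0,0,0,0.1]
  ]
}}

```text
time: 7.48
position: [0.4481, 0.1522, 0.0308]
tool_rot: [1.0, -0.024, -0.0, -0.001]
ft_force: [-0.4, -0.0, -0.2]
grip_width: 0.0477
```

Run:
```python
from mv import *
o=robot.get_obs();print(o["ft_force"],o["position"],o["grip_width"])
c=save("scene","pics/s6.png")
s=cv2.imread('pics/s6.png');cv2.imwrite('pics/s6c.png',cv2.resize(s[100:200,240:360],None,fx=6,fy=6,interpolation=cv2.INTER_CUBIC))
```

```text
[-0.43485169 -0.00414761 -0.17009607] [0.44809595 0.1522111  0.03081196] 0.047749755256866984
```

View pics/s6c.png

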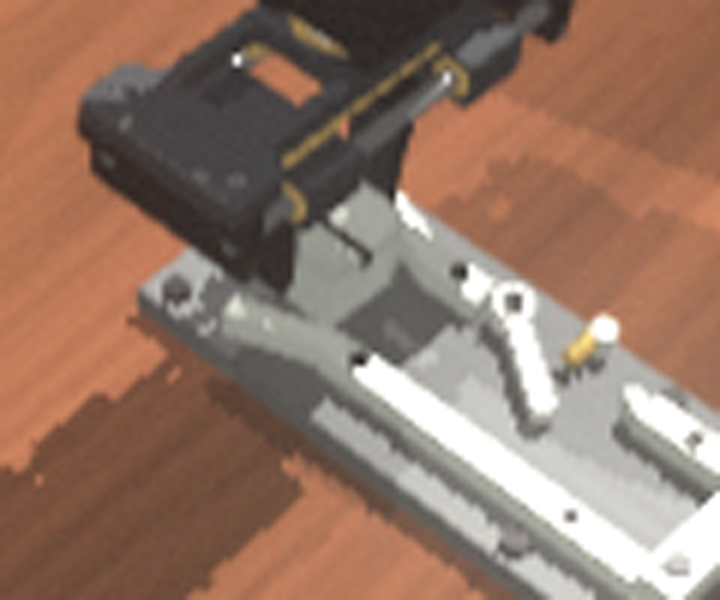

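The block stands flat in the mouth with nothing pressing on it. I'll regrip and slide it along the channel.

Request:
{"fn": "carry_out", "kwargs": {
  "series": [
    [0,0,0,0,0,0,-1],
    [0,0,0,0,0,0,-1],
    [0,0,0,0,0,0,-1],
    [10,0,0,0,0,0,-1],
    [20,0,0,0,0,0,-1],
    [30,0,0,0,0,0,-1],
    [40,0,0,0,0,0,-1],
    [40,0,0,0,0,0,-1]
  ],
  "force": 25
}}

```text
time: 8.52
position: [0.4857, 0.1504, 0.0309]
tool_rot: [1.0, -0.024, -0.002, -0.001]
ft_force: [1.0, -0.6, -3.4]
grip_width: 0.0356
```

Run:
```python
from mv import *
o=robot.get_obs();print(o["ft_force"],o["position"],o["grip_width"])
go([.6042,.1442,.031],-2.8)
c=save("scene","pics/s7.png")
s=cv2.imread('pics/s7.png');cv2.imwrite('pics/s7c.png',cv2.resize(s[115:215,255:385],None,fx=6,fy=6,interpolation=cv2.INTER_CUBIC))
```

```text
[ 1.02147732 -0.55683615 -3.4379824 ] [0.48574458 0.1503929  0.03090136] 0.035552651600794405
[118.6   0.6  -0.5] [-0.09  0.2   0.08]
```

View pics/s7c.png

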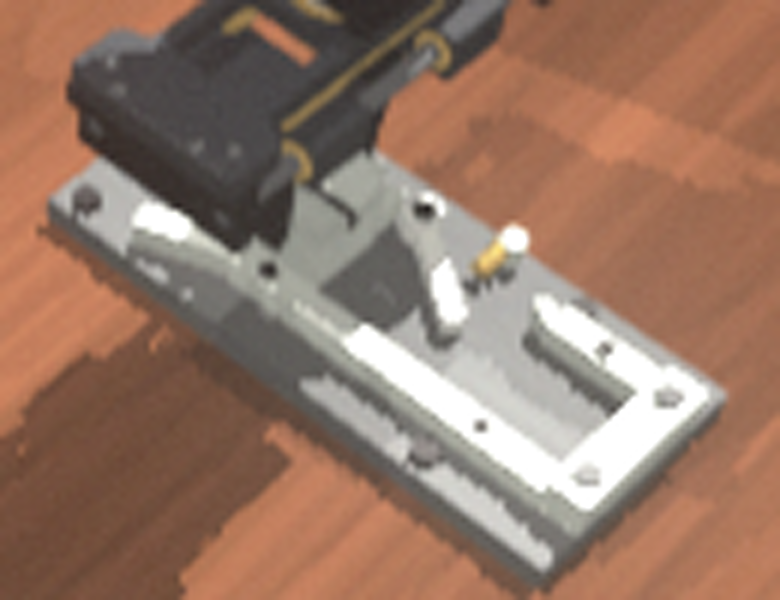

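It has entered the straight channel with the pawl ahead of it. I'll press it slightly down and slide on.

Request:
{"fn": "carry_out", "kwargs": {
  "series": [
    [2,0,1,0,0,0,-1],
    [10,0,1.2,0,0,0,-1],
    [20,0,1.2,0,0,0,-1],
    [30,0,1.2,0,0,0,-1],
    [40,0,1.2,0,0,0,-1],
    [50,0,1.2,0,0,0,-1],
    [60,0,1.2,0,0,0,-1],
    [60,0,1.2,0,0,0,-1]
  ]
}}

```text
time: 9.57
position: [0.542, 0.1472, 0.0294]
tool_rot: [1.0, -0.024, -0.006, -0.0]
ft_force: [-9.4, -0.9, 9.4]
grip_width: 0.0354
```

Run:
```python
from mv import *
o=robot.get_obs();print(o["ft_force"],o["position"],o["grip_width"])
go([.6042,.1442,.031],-2.8)
c=save("scene","pics/s8.png")
s=cv2.imread('pics/s8.png');cv2.imwrite('pics/s8c.png',cv2.resize(s[115:215,255:385],None,fx=6,fy=6,interpolation=cv2.INTER_CUBIC))
```

```text
[-9.3607826  -0.91618554  9.36512105] [0.54196788 0.14719214 0.02944736] 0.03542730796233155
[62.3  0.1 -2.4] [-0.01  0.74  0.1 ]
```

View pics/s8c.png

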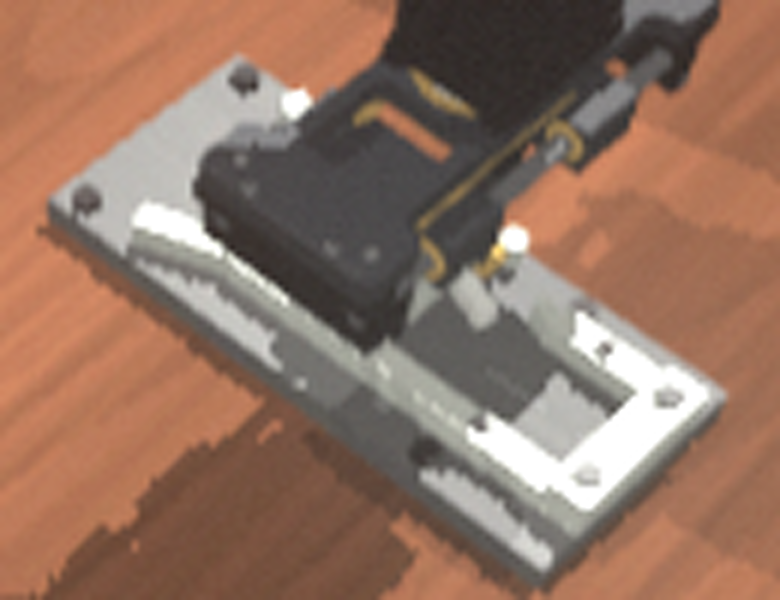

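The pawl at (475,295) has swung out alongside the block. The push is 9 N, with about 9 N of downforce. I'll ease the downforce and continue to just short of the stop.

Request:
{"fn": "carry_out", "kwargs": {
  "series": [
    [8,0,-0.8,0,0.3,0,-1],
    [17,0,-1.0,0,0.5,0,-1],
    [26,0,-1.1,0,0.6,0,-1],
    [35,0,-1.2,0,0.6,0,-1],
    [44,0,-1.3,0,0.6,0,-1],
    [52,0,-1.4,0,0.6,0,-1],
    [58,0,-1.5,0,0.6,0,-1],
    [58,0,-1.5,0,0.6,0,-1]
  ]
}}

```text
time: 10.62
position: [0.6002, 0.1442, 0.0297]
tool_rot: [1.0, -0.024, -0.001, -0.0]
ft_force: [-1.6, -0.0, -2.4]
grip_width: 0.0358
```

Run:
```python
from mv import *
o=robot.get_obs();print(o["ft_force"],o["position"],o["grip_width"])
go([.6042,.1442,.031],-2.8)
c=save("scene","pics/s9.png")
s=cv2.imread('pics/s9.png');cv2.imwrite('pics/s9c.png',cv2.resize(s[115:215,255:385],None,fx=6,fy=6,interpolation=cv2.INTER_CUBIC))
```

```text
[-1.59763833 -0.01590009 -2.35907169] [0.6001936  0.14423802 0.02971155] 0.035840450931409126
[ 4.  -0.2 -1.3] [-0.01  0.14  0.07]
```

View pics/s9c.png

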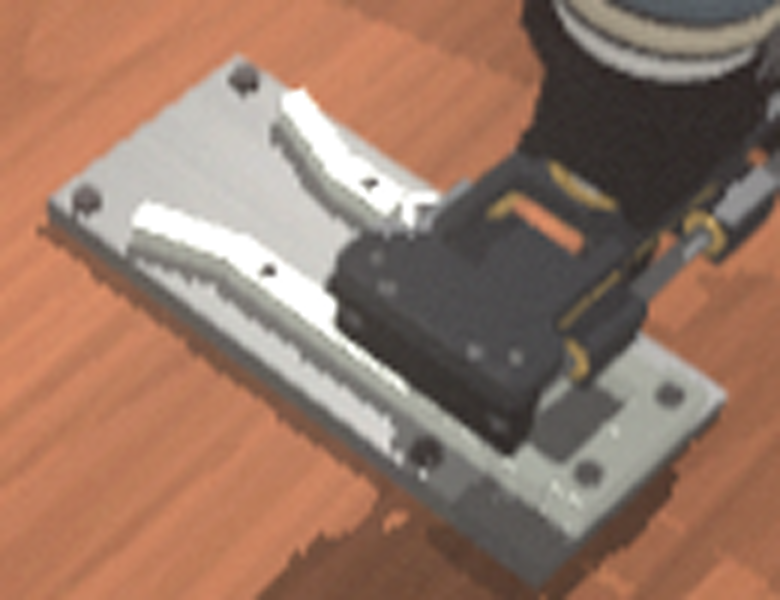

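The block is near the stop. I'll creep forward until it makes contact.

Request:
{"fn": "carry_out", "kwargs": {
  "series": [
    [2,0,-0.5,0,0,0,-1],
    [4,0,-0.5,0,0,0,-1],
    [4,0,-0.5,0,0,0,-1]
  ]
}}

```text
time: 11.05
position: [0.605, 0.144, 0.03]
tool_rot: [1.0, -0.024, -0.0, -0.0]
ft_force: [-0.2, 0.1, -3.3]
grip_width: 0.0357
```

Request:
{"fn": "carry_out", "kwargs": {
  "series": [
    [1,0,0.5,0,0,0,-1],
    [2,0,0.5,0,0,0,-1],
    [2,0,0.5,0,0,0,-1]
  ]
}}

```text
time: 11.42
position: [0.6066, 0.144, 0.0297]
tool_rot: [1.0, -0.024, -0.001, -0.0]
ft_force: [-3.4, -0.3, 0.3]
grip_width: 0.036
```

Request:
{"fn": "carry_out", "kwargs": {
  "series": [
    [1,0,0,0,0,0,-1],
    [2,0,0,0,0,0,-1],
    [2,0,0,0,0,0,-1]
  ]
}}

```text
time: 11.8
position: [0.6091, 0.1439, 0.0297]
tool_rot: [1.0, -0.024, -0.0, -0.0]
ft_force: [-2.1, 0.6, 0.2]
grip_width: 0.036
```

Request:
{"fn": "carry_out", "kwargs": {
  "series": [
    [1,0,0,0,0,0,-1],
    [2,0,0,0,0,0,-1],
    [2,0,0,0,0,0,-1]
  ]
}}

```text
time: 12.18
position: [0.6114, 0.1438, 0.0297]
tool_rot: [1.0, -0.024, -0.0, -0.0]
ft_force: [-2.7, 0.3, -0.6]
grip_width: 0.0359
```

Run:
```python
from mv import *
o=robot.get_obs();print(o["ft_force"],o["position"],o["grip_width"])
c=save("scene","pics/s10.png");save("top","pics/t10.png")
s=cv2.imread('pics/s10.png');cv2.imwrite('pics/s10c.png',cv2.resize(s[115:215,255:385],None,fx=6,fy=6,interpolation=cv2.INTER_CUBIC))
s=cv2.imread('pics/t10.png');cv2.imwrite('pics/t10c.png',cv2.resize(s[95:245,80:220],None,fx=4,fy=4,interpolation=cv2.INTER_CUBIC))
```

```text
[-2.73367637  0.3425157  -0.59157626] [0.61138994 0.1437504  0.02965693] 0.03590437081986874
```

View pics/s10c.png

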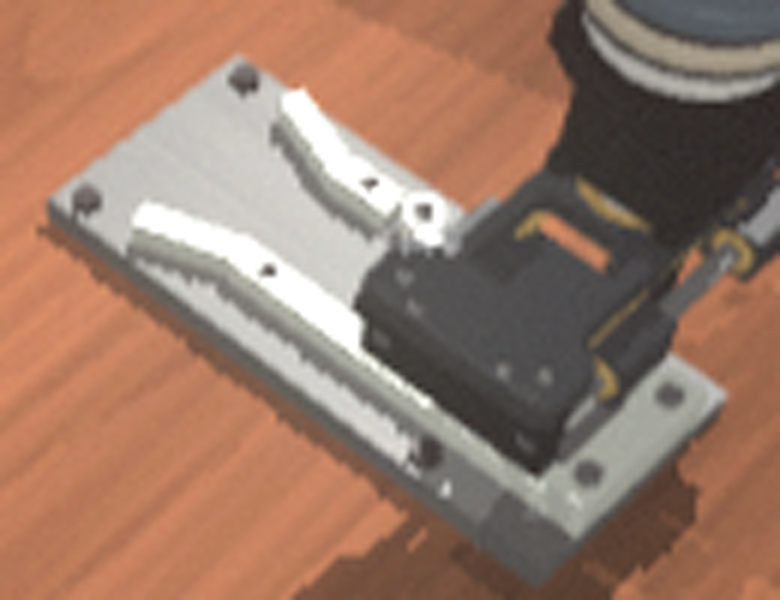

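View pics/t10c.png

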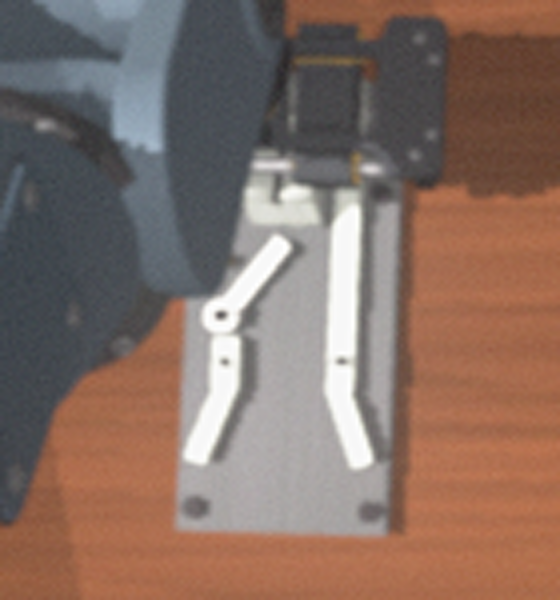

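The top view shows the pawl back across the channel (tip at (283,242), as at the start) behind the block's rear end (row 222). I'll check the block's position against the dock.

Run:
```python
from fit import *
T=robot.camera("top")
a=np.radians(-2.8)
def loc(p):
    d=p[:2]-np.array([.5273,.148]); return np.array([np.cos(a)*d[0]+np.sin(a)*d[1],-np.sin(a)*d[0]+np.cos(a)*d[1]])*1000
for z in(.012,.052):
  for p in[(255,218),(318,224)]:print(z,loc(unproj(T,*cr((80,95),4,*p),z)).round(1))
print('pawl tip',loc(unproj(T,*cr((80,95),4,283,242),.023)))
print('tcp',loc(robot.get_obs()["position"]))
```

```text
0.012 [45.3 22. ]
0.012 [ 43.  -11.4]
0.052 [39.3 12.1]
0.052 [ 37.2 -19.9]
pawl tip [31.43226719  4.13699738]
tcp [84.19000874 -0.14313864]
```

The rear face is at about +44, so the block's centre is near +69: latched, but about 8 mm short of home. It slipped back about 14 mm in the jaws when it met the pawl. I'll open, shift back to centre on the block, and regrip harder.

Request:
{"fn": "carry_out", "kwargs": {
  "series": [
    [0,0,0,0,0,0,0.1],
    [0,0,0,0,0,0,0.1],
    [0,0,0,0,0,0,0.1],
    [-7,0,0,0,0,0,0.1],
    [-14,0,0,0,0,0,0.1],
    [-14,0,0,0,0,0,0.1],
    [-14,0,0,0,0,0,0.1]
  ],
  "force": 40
}}

```text
time: 13.2
position: [0.5975, 0.1445, 0.0298]
tool_rot: [1.0, -0.024, 0.0, -0.0]
ft_force: [0.1, -0.0, -0.1]
grip_width: 0.0475
```

Request:
{"fn": "carry_out", "kwargs": {
  "series": [
    [0,0,0,0,0,0,-1],
    [0,0,0,0,0,0,-1],
    [0,0,0,0,0,0,-1],
    [0,0,0,0,0,0,-1],
    [2,0,0,0,0,0,-1],
    [4,0,0,0,0,0,-1],
    [5,0,0,0,0,0,-1],
    [5,0,0,0,0,0,-1]
  ]
}}

```text
time: 14.2
position: [0.5981, 0.1444, 0.0299]
tool_rot: [1.0, -0.024, -0.005, 0.0]
ft_force: [-7.5, 0.4, 8.7]
grip_width: 0.0358
```

Request:
{"fn": "carry_out", "kwargs": {
  "series": [
    [1,0,0,0,0,0,-1],
    [2,0,0,0,0,0,-1],
    [2,0,0,0,0,0,-1]
  ]
}}

```text
time: 14.58
position: [0.5981, 0.1444, 0.0299]
tool_rot: [1.0, -0.024, -0.007, 0.0]
ft_force: [-5.3, 0.2, 5.7]
grip_width: 0.0358
```

Run:
```python
from mv import *
o=robot.get_obs();print(o["ft_force"],o["moment"],o["position"],o["grip_width"],R.from_quat(o["tool_rot"]).as_matrix().round(4))
c=save("scene","pics/s11.png");save("top","pics/t11.png")
s=cv2.imread('pics/s11.png');cv2.imwrite('pics/s11c.png',cv2.resize(s[115:215,255:385],None,fx=6,fy=6,interpolation=cv2.INTER_CUBIC))
s=cv2.imread('pics/t11.png');cv2.imwrite('pics/t11c.png',cv2.resize(s[95:195,100:200],None,fx=6,fy=6,interpolation=cv2.INTER_CUBIC))
```

```text
[-5.29782494  0.19533367  5.71455808] [4.43279945e-02 9.46352926e-01 6.80592619e-04] [0.59807785 0.14442368 0.02994283] 0.0357518572307272 [[ 9.988e-01 -4.720e-02 -1.370e-02]
 [-4.720e-02 -9.989e-01  1.000e-04]
 [-1.370e-02  6.000e-04 -9.999e-01]]
```

View pics/s11c.png

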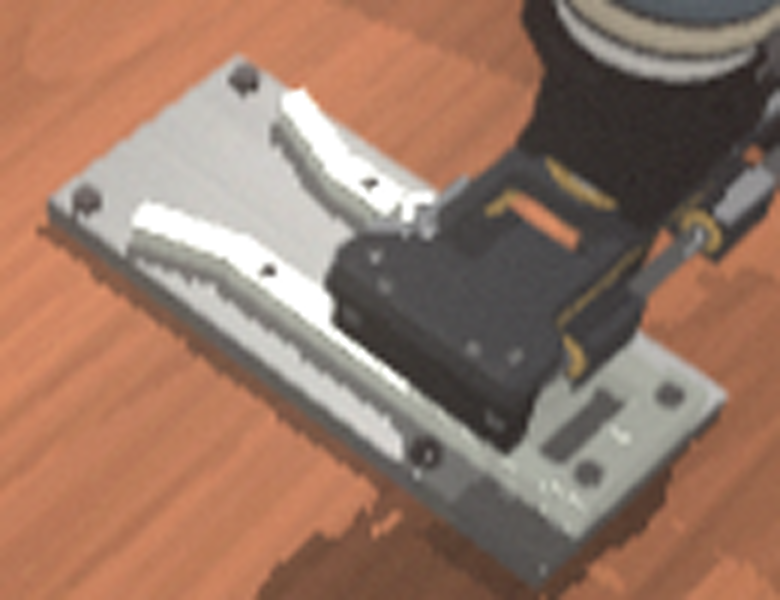

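View pics/t11c.png

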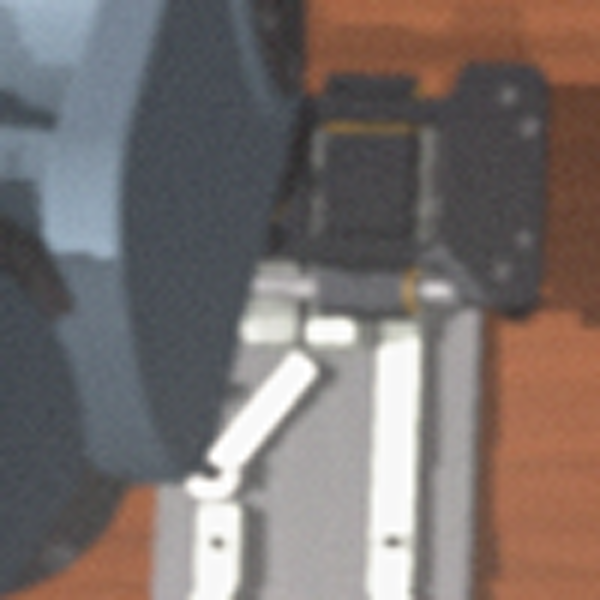

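The dark strip at (580,425) in the scene view shows there is still a gap to the stop. The arm is compliant and its downforce holds the block by friction, so I'll relieve the downforce, level the tool and push on.

Request:
{"fn": "carry_out", "kwargs": {
  "series": [
    [0,0,-1,0,0.8,0,-1],
    [2,0,-1.2,0,0.8,0,-1],
    [4,0,-1.3,0,0.8,0,-1],
    [6,0,-1.3,0,0.8,0,-1],
    [6,0,-1.3,0,0.8,0,-1]
  ]
}}

```text
time: 15.3
position: [0.6046, 0.1441, 0.031]
tool_rot: [1.0, -0.024, 0.0, 0.0]
ft_force: [1.4, -0.2, -3.9]
grip_width: 0.0358
```

Request:
{"fn": "carry_out", "kwargs": {
  "series": [
    [1,0,0.4,0,0,0,-1],
    [2,0,0.5,0,0,0,-1],
    [3,0,0.5,0,0,0,-1],
    [3,0,0.5,0,0,0,-1]
  ]
}}

```text
time: 15.8
position: [0.6077, 0.1439, 0.0306]
tool_rot: [1.0, -0.024, 0.0, 0.0]
ft_force: [0.3, -0.2, -3.0]
grip_width: 0.0357
```

Run:
```python
from mv import *
o=robot.get_obs();print(o["ft_force"],o["moment"],o["position"],o["grip_width"])
c=save("scene","pics/s12.png");save("top","pics/t12.png")
s=cv2.imread('pics/s12.png');cv2.imwrite('pics/s12c.png',cv2.resize(s[115:215,255:385],None,fx=6,fy=6,interpolation=cv2.INTER_CUBIC))
s=cv2.imread('pics/t12.png');cv2.imwrite('pics/t12c.png',cv2.resize(s[95:195,100:200],None,fx=6,fy=6,interpolation=cv2.INTER_CUBIC))
```

```text
[ 0.28832965 -0.24671579 -3.04986272] [-0.0059291  -0.05634287 -0.01056158] [0.60772233 0.14389079 0.03056642] 0.03565705886046748
```

View pics/s12c.png

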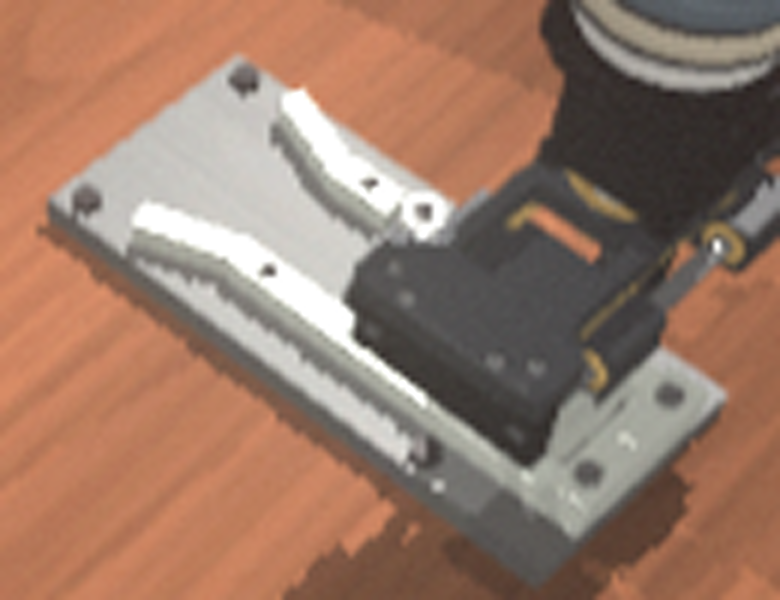

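View pics/t12c.png

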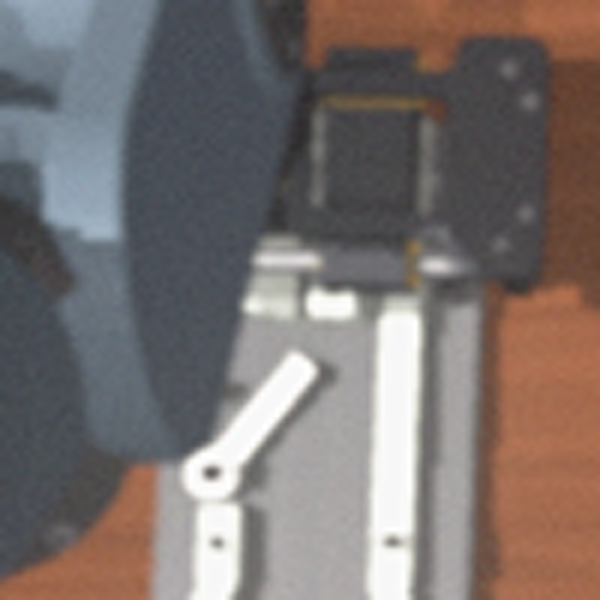

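The gap has shrunk to a thin line at (605,415), and the pawl is shut behind the block. One last nudge, with a slight set-down.

Request:
{"fn": "carry_out", "kwargs": {
  "series": [
    [1,0,0.4,0,0,0,-1],
    [2,0,0.6,0,0,0,-1],
    [2.5,0,0.6,0,0,0,-1],
    [2.5,0,0.6,0,0,0,-1]
  ]
}}

```text
time: 16.4
position: [0.6101, 0.1438, 0.03]
tool_rot: [1.0, -0.024, 0.0, 0.0]
ft_force: [-0.1, 0.6, -4.1]
grip_width: 0.0356
```

Run:
```python
from mv import *
o=robot.get_obs();print(o["ft_force"],o["moment"],o["position"],o["grip_width"])
c=save("scene","pics/s13.png")
s=cv2.imread('pics/s13.png');cv2.imwrite('pics/s13c.png',cv2.resize(s[155:205,315:385],None,fx=10,fy=10,interpolation=cv2.INTER_CUBIC))
```

```text
[-0.1102549   0.62905711 -4.10189208] [0.1030372  0.02711255 0.06627228] [0.6101325  0.14382721 0.02997352] 0.035608580334731986
```

View pics/s13c.png

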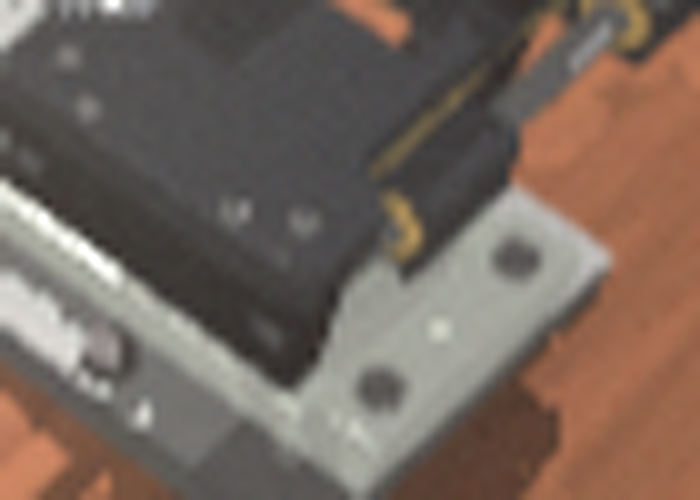

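No gap is left at the stop. I'll set the block fully down, release, and lift straight up.

Request:
{"fn": "carry_out", "kwargs": {
  "series": [
    [0.5,0,0.6,0,0,0,-1],
    [1,0,0.8,0,0,0,-1],
    [1,0,0.8,0,0,0,-1]
  ]
}}

```text
time: 16.82
position: [0.6102, 0.1438, 0.0298]
tool_rot: [1.0, -0.024, -0.0, 0.0]
ft_force: [-4.7, -0.1, 5.0]
grip_width: 0.0356
```

Request:
{"fn": "carry_out", "kwargs": {
  "series": [
    [0,0,0,0,0,0,0.1],
    [0,0,0,0,0,0,0.1],
    [0,0,0,0,0,0,0.1],
    [0,0,0,0,0,0,0.1]
  ]
}}

```text
time: 17.32
position: [0.6104, 0.1438, 0.0297]
tool_rot: [1.0, -0.024, -0.0, 0.0]
ft_force: [0.8, -0.2, -1.1]
grip_width: 0.0475
```

Run:
```python
from mv import *
o=robot.get_obs();print(o["ft_force"],o["position"],o["grip_width"])
```

```text
[ 0.76871745 -0.15297782 -1.10542679] [0.61042017 0.14376113 0.02969801] 0.04751799863423265
```

Request:
{"fn": "carry_out", "kwargs": {
  "series": [
    [0,0,-10,0,0,0,0.1],
    [0,0,-40,0,0,0,0.1],
    [0,0,-80,0,0,0,0.1],
    [-20,50,-120,0,0,0,0.1],
    [-30,100,-140,0,0,0,0.1],
    [-40,160,-140,0,0,0,0.1],
    [-40,215,-140,0,0,0,0.1],
    [-40,250,-140,0,0,0,0.1]
  ]
}}

```text
time: 18.32
position: [0.5588, -0.1067, 0.171]
tool_rot: [1.0, -0.025, 0.001, 0.001]
ft_force: [0.4, -0.2, -0.3]
grip_width: 0.0473
```

Run:
```python
from mv import *
c=save("scene","pics/s14.png");save("top","pics/t14.png")
s=cv2.imread('pics/s14.png');cv2.imwrite('pics/s14c.png',cv2.resize(s[115:215,255:385],None,fx=6,fy=6,interpolation=cv2.INTER_CUBIC))
s=cv2.imread('pics/t14.png');cv2.imwrite('pics/t14c.png',cv2.resize(s[95:195,100:200],None,fx=6,fy=6,interpolation=cv2.INTER_CUBIC))
```

```text
(no output)
```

View pics/s14c.png

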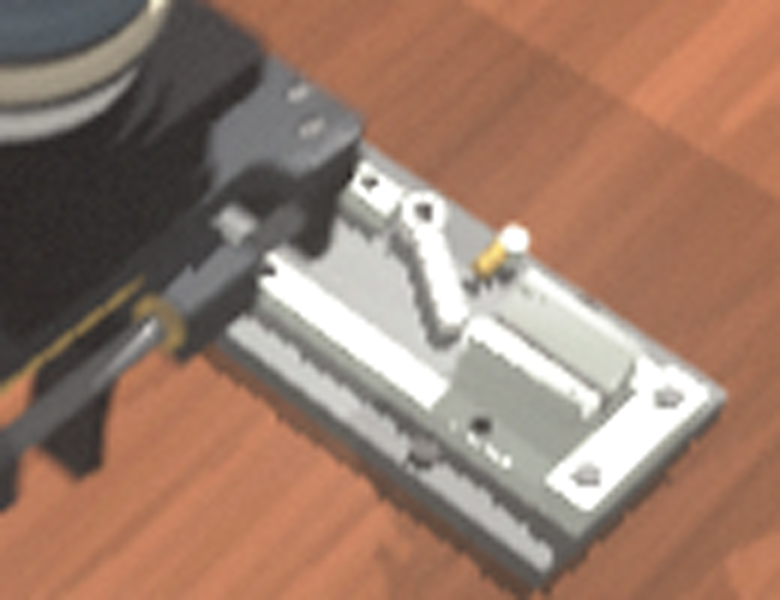

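View pics/t14c.png

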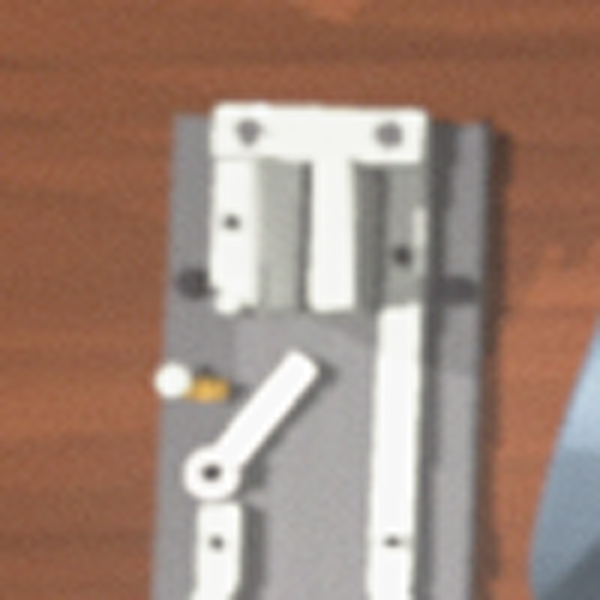

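View pics/t14.png

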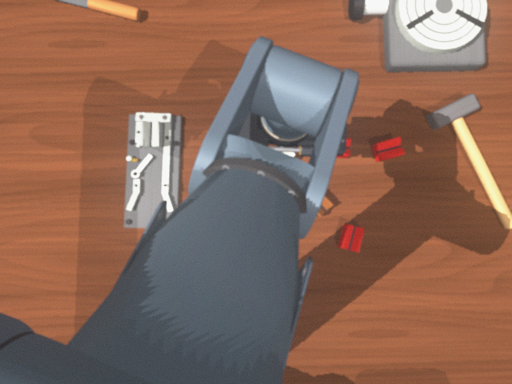

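The block sits square against the end stop (front edge at row 160, rear at row 310 in the crop), with the pawl across the channel behind it at (305,360). The arm is clear of everything, so I'll hand in.

Run:
```python
from mv import *
o=robot.get_obs();print(o["time"],o["ft_force"])
print(robot.hand_in())
```

```text
18.425 [-0.40969152  0.51951545 -0.30261636]
the job is handed in; nothing more can be done
None
```

The V-block is home in the dock and released. I set it down at the flared mouth, slid it along the channel past the pawl to the end stop, and handed the job in at 18.4 s.

**Last checks:** after release, both cameras showed the block against the stop with its groove in line with the channel. The pawl was back at its rest position behind it, and the arm was clear with about zero force on it. The highest force I read was about 10 N, though I only read it at the end of each move.

**What went less smoothly:**
- **Slip:** the block slipped back about 14 mm in the jaws during the slide. It was past the pawl but about 8 mm short of home, so I regripped it nearer its centre and pushed it on to the stop.
- **Contact with the deck:** for parts of the slide the gripper was carrying most of the block's weight, so it may have run a few tenths of a millimetre, at most about 1 mm, above the deck. It was set fully down before release.
- **Stepped block:** I never touched it and only passed well above it. The arm hid it in the final top view, so I did not recheck it by camera.

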